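# Clear the carving and ready the gouge

## Robot

A 6-joint arm with a two-finger parallel gripper is mounted at the origin on the work surface. World frame = base frame: x ahead of the robot, y to its left, z up, the work surface at z = 0. Lengths are in m, angles in degrees, forces in N, time in s.
With the tool pointing down it reaches from about 0.25 to 0.775 m from the base axis. Payload 8.9 kg.
Tool frame: the origin (TCP) lies midway between the tips of the shut fingers; the grasp point (between the pads) lies 19 mm behind it; z points along the fingers, y is the line along which they close (so a half turn about z gives the same grasp; the last joint's range is limited). The gripper opens to 85 mm and grips with 20 to 120 N. Pads are 22 mm wide; open, the fingers measure 114 mm over their backs; the gripper's body (76 mm by 85 mm) begins 54 mm behind the grasp point. The pads swing forward as they close: fully open they stand 13 mm farther back than shut.
Start: joints at [-84.299, 16.656, -8.789, 64.555, 0, 82.019], TCP at [0.124, -0.51, 0.231] pointing down, gripper open.
Joint ranges: [-144.48, 144.48], [-52.06, 99.96], [-74.48, 78.29], [-112.23, 115.85], [-86.99, 84.42], [-180, 180]. Speed limits (degrees/s): [127.2, 127.2, 159.86, 180, 180, 180].

## Interface

Orientations are given as [roll, pitch, yaw] about the fixed x, y, z axes, in that order (R = Rz(yaw) Ry(pitch) Rx(roll)).
In Python, from rig import r, claw, kin, monitor, optics, order gives the robot as it stands. Calls block until the motion is done:
- r.move_pose(position, orientation): joint-space move of the TCP to a pose.
- r.move_linear(position, velocity=0.15, frame=None, max_force=None): straight line of the TCP; frame=None keeps the orientation; velocity is the mean speed in m/s. With max_force (N) it stops when the force on the tool has changed by that much, and returns True; else False.
- r.move_joints(angles): joint-space move.
- claw.release() and claw.grasp(effort=None): open the fingers fully, or close them until they stop; effort is the grip in N (None keeps the last).
- r.hold(seconds).
- kin.solve_ik(position, orientation): joint angles nearest the present ones, or None.
- monitor.get_state(): the state.
- optics.get_image(name): name is "scene" or "top"; returns the picture (420x560x3 uint8, red, green, blue); there is no depth.
- optics.camera_params(name): a dict with "K" (3x3 intrinsics, pixels), "extrinsics" (4x4, takes a point from camera to world coordinates). Camera axes: x right, y up, looking along -z (the intrinsics and any distortion apply to the point x, -y, -z); pixel columns grow to the right and rows downward; lengths in m; the calibration is good to about 2 mm. A picture is of the moment at which its call begins. camera_params takes no time and is no camera call.
A pose or a line that the arm cannot do raises r.MotionError and nothing moves.
- order.sign_off(): hands the job in; it is judged then, once.
The state is a dict: "time_s": time; "q": joint angles; "joint_vel": joint speeds; "effort": joint torques, N m; "ee_pos": TCP position; "tool_rot": TCP orientation; "ft_force": force on the tool from outside, world axes, zero at the start; "ft_torque": the same for the moment, N m; "gripper_width": finger opening in m; "finger_force": force on a finger pad.
Only numpy, scipy, OpenCV 4.12 (cv2) and the standard library are available. Lean on these libraries where they do the work, as an engineer would, in place of code of your own. Each camera call takes 0.05 s, during which the arm holds its last target. There are 200 camera calls.

## Task

Get ready to carve: first clear the medallion by hanging the little wooden tote by its handle on the double hook, and let go of it. Then draw the red-handled gouge out of the rack and, blade end down, hold it leaning at about 45 degrees with its cutting tip about 8 cm above the middle of the medallion; finish while still holding it there, steady. Leave the other two carving tools, the oilstone and the mug undisturbed.

Things in the scene. Friction and masses are not known exactly. Their poses are not given: they have to be found in the camera images.
- panel: Fixed carving panel of pale wood, a board 280 (x) x 290 (y) x 32 mm high with a round plain medallion 170 mm across in its middle, its top 36 mm above the panel's origin; a wreath of carved petals about the medallion and the corner scrolls rise to at most 42 mm. Origin at the centre of the underside, z up.
- medallion (a point): Middle of the medallion's top face (36 mm above the bench).
- tote: Loose small open wooden tote (about 0.3 kg) standing on the medallion: box 70 (x) x 124 (y) x 55 mm high, with two end boards (8 mm thick, 34 mm wide in x, up to 142 mm high, inner faces at y = +-54 mm) that carry a dark round dowel handle along the tote's y. Origin at the centre of the underside, z up. A half turn about z looks the same.
- tote_handle (a point): Middle of the tote's dowel handle: dowel 12 mm in diameter, 108 mm free length along y, 130 mm above the tote's underside and 75 mm above its box rim.
- hook: Fixed steel stand: foot 110 mm across, 12 mm high; post 18 mm thick, 202 mm high; crossbar 84 mm wide (y) at 190 mm; two parallel 8 mm round prongs at y = +-31 mm, level at axis height 190 mm from the post towards its own -x for 88 mm, then turned up to tips at x = -106 mm, 219 mm high. Origin at the post's axis on the bench, z up.
- hook_seat (a point): Where the middle of the hung tote's dowel lies: midway between the prongs, 58 mm from the post's axis on the hook's -x side, 200 mm above the bench; axes as the hook. The dowel lies along y across both prongs, one either side of a hand at its middle. Come over the tips from the -x side, so that the prongs pass between dowel and box rim, then lower.
- rack: Fixed pale wooden block 200 (x) x 70 (y) x 90 mm high with three 17 mm square through holes in a row along its x at -60, 0 and +60 mm; one carving tool stands handle up in each. Origin at the centre of the underside, z up.
- gouge: The loose gouge to draw (about 0.13 kg, 195 mm long): round red handle with brass ferrule, both 26 mm in diameter, steel blade 12 mm wide, 78 mm long. Origin at the cutting tip, z towards the handle's end: handle and ferrule from z = 78 to 195 mm. It stands upright in any of the three holes, tip 12 mm and handle end 207 mm above the bench, the whole blade inside the block.
- gouge_tip (a point): The gouge's cutting tip.
- gouge_grip (a point): Point on the gouge's axis 165 mm from the tip, a good place to grip the handle (30 mm below its end).
- chisel_pale: Bystander: carving chisel of the same size with a pale wood handle, in the rack. Origin at its tip, z towards the handle.
- gouge_black: Bystander: gouge of the same size with a black handle, in the rack. Origin at its tip, z towards the handle.
- oilstone: Bystander: grey sharpening stone in a dark wooden tray, 70 (x) x 150 (y) x 28 mm, lying beyond the panel. Origin at the centre of the underside.
- mug: Bystander: blue ceramic mug, 76 mm across, 85 mm high, handle at its +y, standing beyond the panel. Origin at the centre of the underside.

How it is judged (in metres and radians):
On the way, in this order (a step that is already met when the one before it is completed fails the run):
1. the tote hangs by its handle on both prongs of the hook, let go (x of tote_handle in the frame of hook_seat between -0.045 and 0.05 m and y of tote_handle in the frame of hook_seat between -0.022 and 0.022 m and z of tote_handle in the frame of hook_seat between -0.006 and 0.008 m and contact force between tote and hook above 1 N and contact force between tote and the fingers below 0.1 N and angle between tote's own z axis and vertical below 0.3 rad and linear speed of tote below 0.08 m/s), for 0.3 s.
2. the gouge is held in the fingers, drawn right out of the rack (tip above the rack's top) (contact force between gouge and the fingers above 1 N and z of gouge_tip in the frame of rack above 0.094 m), for 0.2 s.
At the end, for the whole second after the job is handed in: Tote hangs still on both prongs, let go, within 17 deg of upright, dowel middle 45 mm short to 50 mm past the seat along the prongs, 22 mm across. Gouge held still by the fingers alone, handle up, 32 to 58 deg from vertical, tip 45 to 130 mm above the medallion, within 45 mm of its middle (all of step 1 and contact force between gouge and the fingers above 1 N and contact force between gouge and panel below 0.1 N and contact force between gouge and rack below 0.1 N and contact force between gouge and tote below 0.1 N and angle between gouge's own z axis and vertical between 0.56 and 1.01 rad and horizontal distance between gouge_tip and medallion below 0.045 m and z of gouge_tip in the frame of medallion between 0.045 and 0.13 m and linear speed of gouge below 0.03 m/s and angular speed of gouge below 0.2 rad/s); the arm keeps its last pose, push and grip.
It fails at once if the pale-handled chisel is disturbed (moved more than 15 mm) (distance of chisel_pale from where it was at the start of the episode above 0.015 m).
It fails at once if the black-handled gouge is disturbed (moved more than 15 mm) (distance of gouge_black from where it was at the start of the episode above 0.015 m).
It fails at once if the oilstone is disturbed (moved more than 20 mm) (distance of oilstone from where it was at the start of the episode above 0.02 m).
It fails at once if the mug is disturbed (moved more than 20 mm) (distance of mug from where it was at the start of the episode above 0.02 m).
It also fails if it takes over 58 s, if anything falls off the work surface, if the arm or the gripper's body presses on something with over 40 N, if the wrist force passes 120 N, or if a joint passes its speed limit or range.

## Working session

There is one attempt and no reset: what is moved stays moved. The work goes in short steps, each a Python script; the robot and the scene stay as the last script left them, time stands still between calls to the robot, and variables do not carry over. Pictures are saved under pics/ and viewed, at most 10 in all, crops included, and the job is handed in when it is done.

```bash
mkdir -p pics; ls
python3 - <<'E'
from rig import r,claw,kin,monitor,optics,order
import cv2,numpy as np
for n in("scene","top"):
    cv2.imwrite(f"pics/{n}0.png",optics.get_image(n)[:,:,::-1])
    p=optics.camera_params(n);print(n,{k:np.round(v,4).tolist() if not isinstance(v,str) else v for k,v in p.items()})
print(monitor.get_state())
E
```

```text
pics
scene {'K': [[437.9713, 0.0, 281.5333], [0.0, 437.9713, 209.9301], [0.0, 0.0, 1.0]], 'extrinsics': [[0.7179, -0.4959, 0.4886, 1.1628], [0.6959, 0.4928, -0.5223, -0.594], [0.0183, 0.715, 0.6989, 0.9235], [0.0, 0.0, 0.0, 1.0]]}
top {'K': [[518.3563, 0.0, 272.3247], [0.0, 518.3563, 209.6442], [0.0, 0.0, 1.0]], 'extrinsics': [[-0.0029, 0.9859, -0.1671, 0.3845], [-0.9998, -0.0061, -0.0185, -0.024], [-0.0193, 0.167, 0.9858, 1.5951], [0.0, 0.0, 0.0, 1.0]]}
{'time_s': 0.1, 'q': array([-8.42981089e+01,  1.66864421e+01, -8.82562950e+00,  6.45532951e+01,
        1.19828342e-03,  8.20180862e+01]), 'joint_vel': array([ 0.0089749 , -0.11543779,  0.10602785, -0.02247839, -0.03865134,
        0.05909513]), 'effort': array([ 1.28613494e-03, -5.37977314e+01,  3.31920326e+01,  9.27540357e-03,
       -1.86107691e-04,  2.57373813e-05]), 'ee_pos': array([ 0.12416353, -0.50972423,  0.23079026]), 'tool_rot': array([-1.79935433e+02, -1.02635241e-02,  1.36837984e+01]), 'ft_force': array([0.3511992 , 0.11186653, 0.38026552]), 'ft_torque': array([0.05385398, 0.04153289, 0.08061354]), 'finger_force': 0.0, 'gripper_width': 0.08531929569930888}
```

View pics/scene0.png

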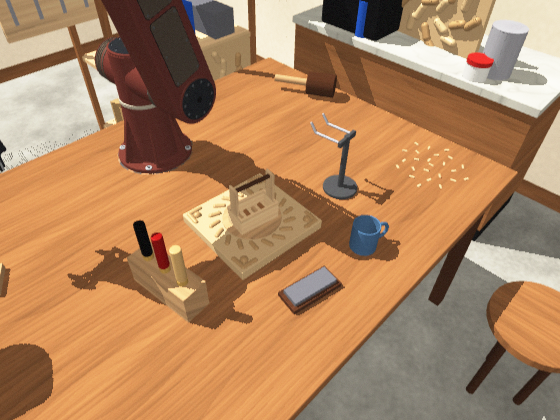

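View pics/top0.png

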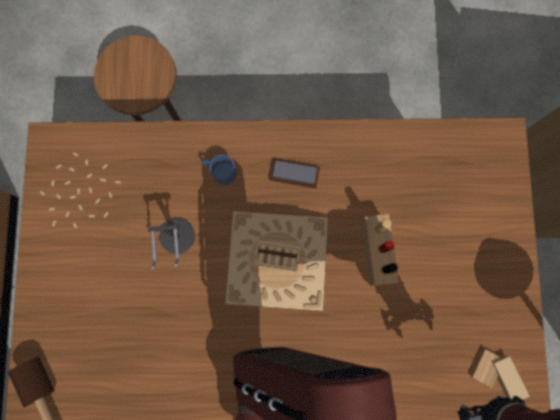

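The scene view shows the hook (foot ~340,187, tips ~312,125 and ~325,117), tote on the panel (~253,205), and rack with black, red and pale tools (red ~160,250). In the top view the tote dowel is at ~(277,253), the hook foot at ~(176,236) with prongs pointing down the image (towards the robot), and the red handle at ~(387,246). I'll enlarge both to pick points.

Run:
```python
import cv2
a=cv2.imread("pics/top0.png")[195:325,140:340];cv2.imwrite("pics/tc.png",cv2.resize(a,None,fx=4,fy=4,interpolation=2))
a=cv2.imread("pics/scene0.png")[105:305,120:365];cv2.imwrite("pics/sc.png",cv2.resize(a,None,fx=3,fy=3,interpolation=2))
```

```text
(no output)
```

View pics/tc.png

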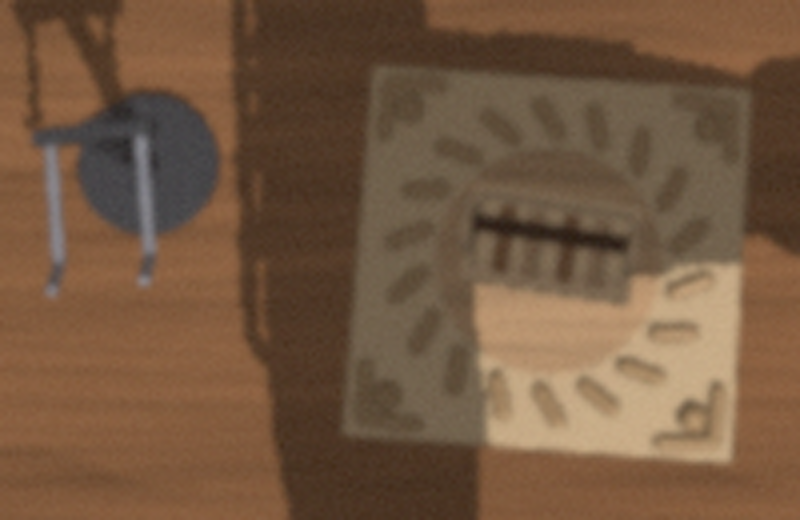

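View pics/sc.png

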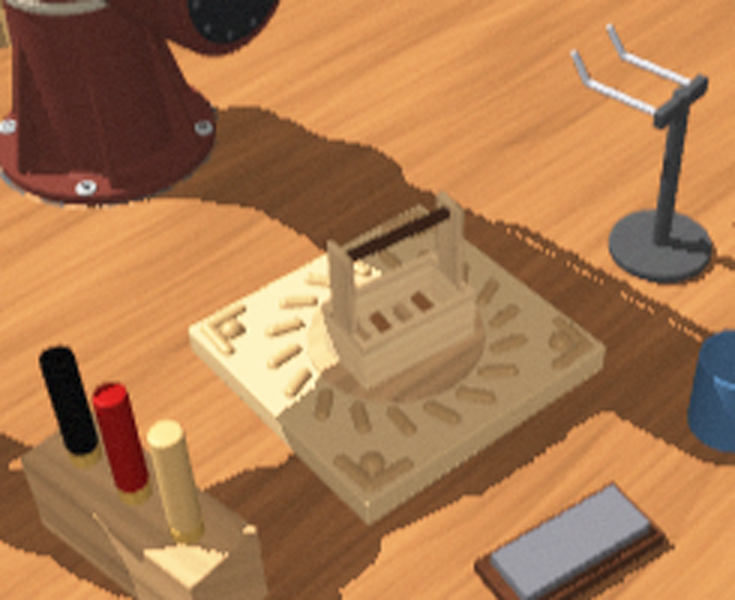

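Top crop (4x): dowel ends are at (475,222) and (628,243), prong bends at (58,265) and (149,253), prong roots at (50,148) and (141,138), and the panel corners are clear. Scene crop (3x): dowel ends at (350,256) and (448,214), bends at (588,80) and (622,52), red handle end at (111,390) and its ferrule at the block top at (133,495).

```bash
cat > h.py <<'E'
import numpy as np,cv2
from rig import r,claw,kin,monitor,optics,order
from scipy.spatial.transform import Rotation as Rn
def ray(n,uv):
    p=optics.camera_params(n);K=np.array(p["K"]);E=np.array(p["extrinsics"])
    d=np.linalg.solve(K,[uv[0],uv[1],1]);d=E[:3,:3]@(d*[1,-1,-1]);return E[:3,3],d/np.linalg.norm(d)
def onz(n,uv,z):
    o,d=ray(n,uv);return o+d*(z-o[2])/d[2]
def tri(a,b):
    o,d=ray("top",a);p,e=ray("scene",b)
    s,t=np.linalg.lstsq(np.c_[d,-e],p-o,rcond=None)[0];return (o+s*d+p+t*e)/2
E
python3 - <<'E'
from h import *
np.set_printoptions(precision=4,suppress=True)
T=lambda x,y:(140+x/4-.4,195+y/4-.4); S=lambda x,y:(120+x/3-.3,105+y/3-.3)
P={"dowelL":((475,222),(448,214),.166),"dowelR":((628,243),(350,256),.166),
"bendL":((58,265),(622,52),.19),"bendR":((149,253),(588,80),.19),
"rootL":((50,148),(692,82),.19),"rootR":((141,138),(657,110),.19),"tipL":((52,293),(609,28),.219),"tipR":((145,283),(574,53),.219)}
for k,(a,b,z) in P.items(): print(k,onz("top",T(*a),z),onz("scene",S(*b),z),tri(T(*a),S(*b)))
print("panel",np.array([onz("top",T(*c),.032) for c in[(375,68),(750,90),(733,463),(345,436)]]),)
print("panelmid",np.mean([onz("top",T(*c),.032) for c in[(375,68),(750,90),(733,463),(345,436)]],0))
print("foot",onz("top",T(149,162),.012),"gouge end",onz("scene",S(111,390),.207),"base",onz("scene",S(133,495),.09))
im=cv2.imread("pics/top0.png");h=cv2.cvtColor(im,cv2.COLOR_BGR2HSV)
m=((h[...,0]<6)|(h[...,0]>174))&(h[...,1]>200)&(h[...,2]>90);m[:, :340]=0;m[300:]=0
v,u=np.nonzero(m);print(len(u),u.min(),u.max(),v.min(),v.max(),onz("top",(u.mean(),v.mean()),.195))
a=im[200:300,350:420];b=cv2.imread("pics/scene0.png")[210:330,115:225]
cv2.imwrite("pics/rk.png",np.hstack([cv2.resize(a,(350,500),interpolation=2),cv2.resize(b,(450,500),interpolation=2)]))
E
```

```text
dowelL [0.5137 0.0418 0.166 ] [0.5189 0.0418 0.166 ] [0.5151 0.0432 0.1626]
dowelR [ 0.4988 -0.0636  0.166 ] [ 0.4995 -0.0579  0.166 ] [ 0.5001 -0.0616  0.1683]
bendL [0.4836 0.324  0.19  ] [0.4822 0.3251 0.19  ] [0.4835 0.3236 0.1913]
bendR [0.4915 0.2622 0.19  ] [0.4907 0.263  0.19  ] [0.4914 0.262  0.1908]
rootL [0.5637 0.3324 0.19  ] [0.5645 0.3336 0.19  ] [0.5642 0.3329 0.19  ]
rootR [0.5703 0.2699 0.19  ] [0.5699 0.2722 0.19  ] [0.5706 0.2701 0.1912]
tipL [0.4631 0.3202 0.219 ] [0.4725 0.3125 0.219 ] [0.464  0.3227 0.2106]
tipR [0.4694 0.2584 0.219 ] [0.4777 0.254  0.219 ] [0.4707 0.2607 0.2125]
panel [[ 0.6442  0.1247  0.032 ]
 [ 0.6255 -0.1614  0.032 ]
 [ 0.3467 -0.1431  0.032 ]
 [ 0.3671  0.1444  0.032 ]]
panelmid [ 0.4958 -0.0089  0.032 ]
foot [0.5751 0.3004 0.012 ] gouge end [ 0.5227 -0.3091  0.207 ] base [ 0.5247 -0.3149  0.09  ]
13 386 391 243 247 [ 0.5243 -0.3105  0.195 ]
```

View pics/rk.png

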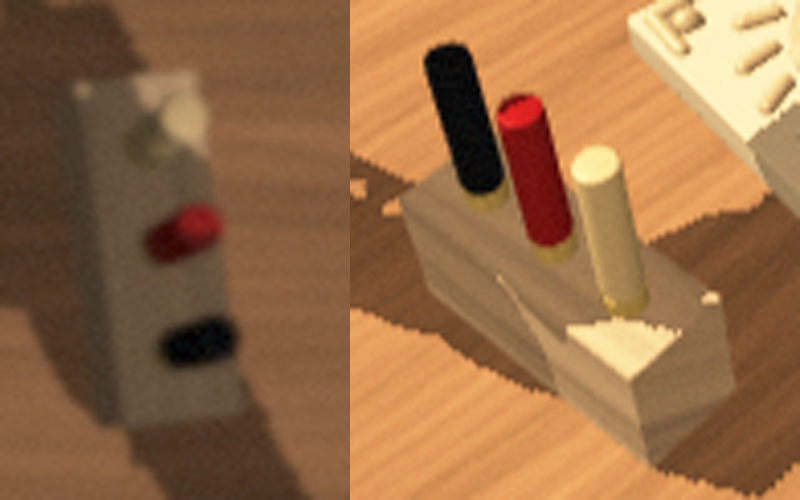

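The rack crop shows the red gouge in the middle hole: end at top-view pixel (390,245), scene pixel (157,235), which gives about (0.523,-0.310). The tote dowel middle is at (0.507,-0.010) with yaw -8.5°, and the hook yaw is about 6.7° with the seat at (0.517,0.296). I'll grip the tote now.

Run:
```python
from h import *
T=[.507,-.0095]; o=[180,0,-98.5]
for p,q in([T+[.25],o],[T+[.147],o],[[.396,.281,.228],[180,0,-83.3]],[[.5025,.294,.181],[180,0,-83.3]]): print(np.round(kin.solve_ik(p,q),1))
r.move_pose(T+[.25],o)
r.move_linear(T+[.147])
claw.grasp(40)
s=monitor.get_state();print(s["time_s"],s["gripper_width"],s["finger_force"],s["ee_pos"])
r.move_linear(T+[.228],velocity=.1)
s=monitor.get_state();print(s["time_s"],s["gripper_width"],s["finger_force"],s["ee_pos"],s["ft_force"])
r.move_pose([.396,.281,.228],[180,0,-83.3])
r.hold(.4)
a=optics.get_image("scene")[40:240,180:420,::-1];b=optics.get_image("top")[180:340,110:300,::-1]
cv2.imwrite("pics/a1.png",np.hstack([cv2.resize(a,(400,333)),cv2.resize(b,(395,333))]))
s=monitor.get_state();print(s["time_s"],s["gripper_width"],s["ee_pos"],s["tool_rot"])
```

```text
[ -9.3  14.1  -9.4  66.5   0.  -90.8]
[ -9.3  18.5 -19.7  51.9   0.  -90.8]
[ 26.7  12.5 -14.9  62.6   0.  -70. ]
[ 23.1  24.6  -4.8  60.6   0.  -73.6]
4.1583 0.01052495141420327 39.00469422340393 [ 0.50688838 -0.00949202  0.1471777 ]
5.1167 0.010881074332390996 38.90900731086731 [ 0.50652396 -0.00941788  0.22728917] [-0.45579243  0.1090389  -3.7675761 ]
6.8 0.010345876487125087 [0.39612244 0.28081563 0.22798475] [ 1.79998021e+02 -2.85730799e-03 -8.33221623e+01]
```

View pics/a1.png

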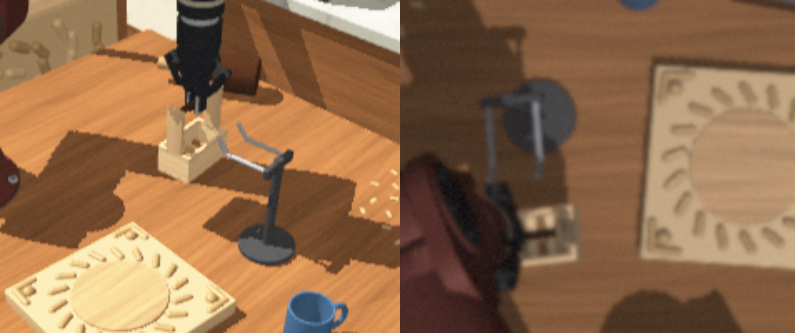

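The tote hangs level from the fingers in front of the prong tips. The box's right edge is at crop ~(578,233) in the top view. I'll check its centring from that, then move on and hang it.

Run:
```python
from h import *
e=onz("top",(178/2.08+110,233/2.08+180),.172);y=np.array([-np.sin(np.radians(6.7)),np.cos(np.radians(6.7))])
print("edge",e,"off y (expect -.062)",(e[:2]-[.396,.281])@y)
print(r.move_linear([.5025,.2935,.228],velocity=.08,max_force=10))
print(r.move_linear([.5025,.2935,.1805],velocity=.04,max_force=8))
s=monitor.get_state();print(s["time_s"],s["ee_pos"],s["ft_force"])
a=optics.get_image("scene")[40:240,180:420,::-1];b=optics.get_image("top")[180:340,110:300,::-1]
cv2.imwrite("pics/a2.png",np.hstack([cv2.resize(a,(400,333)),cv2.resize(b,(395,333))]))
```

```text
edge [0.39985172 0.2121708  0.172     ] off y (expect -.062) -0.06880852029266786
False
False
9.6333 [0.50259413 0.29352152 0.18077614] [ 0.14816995 -1.44423493 -1.22077792]
```

View pics/a2.png

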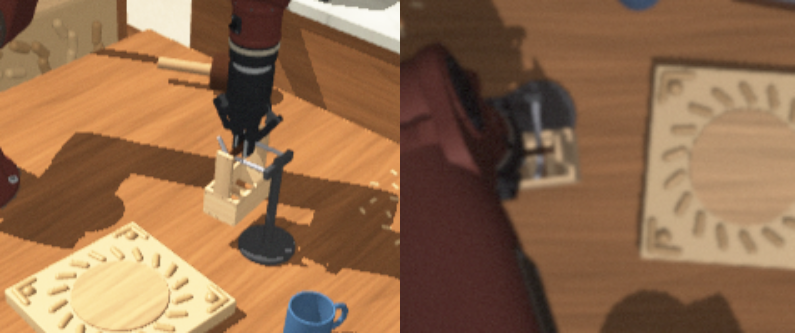

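The dowel lies on the prongs between the end boards, and the z force fell from 3.8 to 1.2 N, so it's bearing. I'll release it and rise.

Run:
```python
from h import *
claw.release(); r.hold(.3)
r.move_linear([.5025,.2935,.30],velocity=.12)
G=[.523,-.310]
r.move_pose([.42,-.15,.36],[180,0,6])
for y in(5,-175):
  print(y,kin.solve_ik(G+[.158],[180,0,y]))
# final pose candidates: lean azimuth a, tool z = (cos a,sin a,-1)/sqrt2 (gouge tip dir)
M=np.array([.4965,-.009,.116])
for a in range(-180,180,30):
  ar=np.radians(a);z=np.array([np.cos(ar),np.sin(ar),-1])/2**.5
  for roll in(0,90,180,270):
    x=np.cross([0,0,1],z);x/=np.linalg.norm(x);R=np.c_[x,np.cross(z,x),z]@Rn.from_euler('z',roll,degrees=True).as_matrix()
    e=Rn.from_matrix(R).as_euler('xyz',degrees=True);p=M-z*(.165-.019)
    q=kin.solve_ik(list(p),list(e))
    if q is not None: print(a,roll,np.round(p,3),np.round(e,1),np.round(q))
b=optics.get_image("top");a=optics.get_image("scene")
cv2.imwrite("pics/top3.png",b[:,:,::-1])
cv2.imwrite("pics/a3.png",np.hstack([cv2.resize(a[40:240,220:420,::-1],(400,400)),cv2.resize(b[180:310,110:240,::-1],(400,400))]))
s=monitor.get_state();print(s["time_s"],np.round(s["q"],1))
```

```text
5 [-37.54340837  28.28667558  -2.42146665  59.29185777   0.
 137.45659163]
-175 [-37.54340837  28.28667558  -2.42146665  59.29185777   0.
 -42.54340837]
-120 0 [0.548 0.08  0.219] [135.   0. -30.] [  17.   52.   33.  107.  -29. -123.]
-120 90 [0.548 0.08  0.219] [-180.  -45. -120.] [ 17.  52.  33. 107. -29. -33.]
-120 180 [0.548 0.08  0.219] [-135.    0.  150.] [ 17.  52.  33. 107. -29.  57.]
-120 270 [0.548 0.08  0.219] [180.  45.  60.] [ 17.  52.  33. 107. -29. 147.]
-90 0 [0.496 0.094 0.219] [135.   0.   0.] [  26.   34.   -0.   80.  -39. -145.]
-90 90 [0.496 0.094 0.219] [180. -45. -90.] [ 26.  34.  -0.  80. -39. -55.]
-90 180 [0.496 0.094 0.219] [-135.    0. -180.] [ 26.  34.  -0.  80. -39.  35.]
-90 270 [0.496 0.094 0.219] [-180.   45.   90.] [ 26.  34.  -0.  80. -39. 125.]
-60 0 [0.445 0.08  0.219] [135.   0.  30.] [  30.   12.  -32.   46.  -45. -179.]
-60 90 [0.445 0.08  0.219] [180. -45. -60.] [ 30.  12. -32.  46. -45. -89.]
-60 180 [0.445 0.08  0.219] [-135.    0. -150.] [ 30.  12. -32.  46. -45.   1.]
-60 270 [0.445 0.08  0.219] [-180.   45.  120.] [ 30.  12. -32.  46. -45
[... 1294 characters left out ...]
0 0 [ 0.496 -0.112  0.219] [135.   0. 180.] [-41.  37.   4.  91.  32. -51.]
90 90 [ 0.496 -0.112  0.219] [180. -45.  90.] [-41.  37.   4.  91.  32.  39.]
90 180 [ 0.496 -0.112  0.219] [-135.    0.    0.] [-41.  37.   4.  91.  32. 129.]
90 270 [ 0.496 -0.112  0.219] [-180.   45.  -90.] [ -41.   37.    4.   91.   32. -141.]
120 0 [ 0.548 -0.098  0.219] [ 135.    0. -150.] [-30.  54.  37. 114.  21. -68.]
120 90 [ 0.548 -0.098  0.219] [180. -45. 120.] [-30.  54.  37. 114.  21.  22.]
120 180 [ 0.548 -0.098  0.219] [-135.    0.   30.] [-30.  54.  37. 114.  21. 112.]
120 270 [ 0.548 -0.098  0.219] [-180.   45.  -60.] [ -30.   54.   37.  114.   21. -158.]
15.175 [-29.    5.6  -3.5  80.9   0.  144.9]
```

View pics/a3.png

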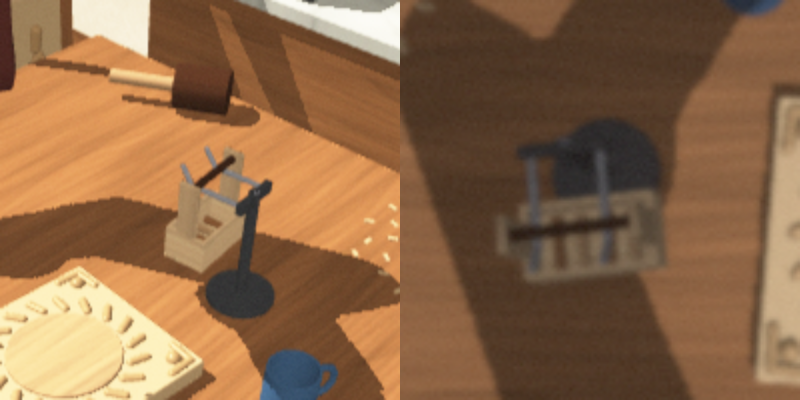

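The tote hangs on both prongs, centred (dowel mid at crop (569,228) in the top view against prong columns ~535 and ~605), and the hand is clear. Next is the gouge: the final pose will be roll -135, azimuth +90°.

Run:
```python
from h import *
e=onz("top",(390,244.8),.207);p=onz("top",(386.6,223.2),.207);k=onz("top",(393.2,267.2),.207)
yaw=np.degrees(np.arctan2(*(p-k)[1::-1]));print(e,p,k,yaw,np.linalg.norm(p-k))
g=((e+onz("scene",(157,235.3),.207))/2)[:2];G=[float(g[0]),float(g[1])];print(G)
assert 3<yaw<14
o=[180,0,float(yaw)]
r.move_pose(G+[.31],o)
print(r.move_linear(G+[.158],velocity=.12,max_force=8))
claw.grasp(80)
s=monitor.get_state();print(s["time_s"],s["gripper_width"],s["finger_force"],s["ft_force"])
r.move_linear(G+[.38],velocity=.08)
r.hold(.3)
s=monitor.get_state();print(s["time_s"],s["gripper_width"],s["finger_force"],s["ft_force"])
F=[.496,-.112,.219]
r.move_pose([.496,-.112,.30],[-135,0,0])
r.move_linear(F,velocity=.08)
r.hold(.5)
s=monitor.get_state();print(s["time_s"],s["gripper_width"],s["finger_force"],s["ee_pos"],s["tool_rot"])
a=optics.get_image("scene")[80:340,90:430,::-1];b=optics.get_image("top")[180:340,110:300,::-1]
cv2.imwrite("pics/a4.png",np.hstack([cv2.resize(a,(460,350)),cv2.resize(b,(340,350))]))
```

```text
[ 0.52256052 -0.31235558  0.207     ] [ 0.58092259 -0.30561127  0.207     ] [ 0.46290648 -0.31838812  0.207     ] 6.178981801147454 0.11870572307034721
[0.5236029920732488, -0.31099623365784823]
False
17.9833 0.02420076199429537 78.31212043762207 [-0.97595206  0.73618807  4.38382883]
21.2083 0.02468642217070568 78.40494275093079 [-0.85146186  0.08285366 -1.40525962]
23.7167 0.024296441160514725 78.48837375640869 [ 0.49600835 -0.11200066  0.21902567] [-1.35002531e+02 -3.31828226e-03  2.11272858e-03]
```

View pics/a4.png

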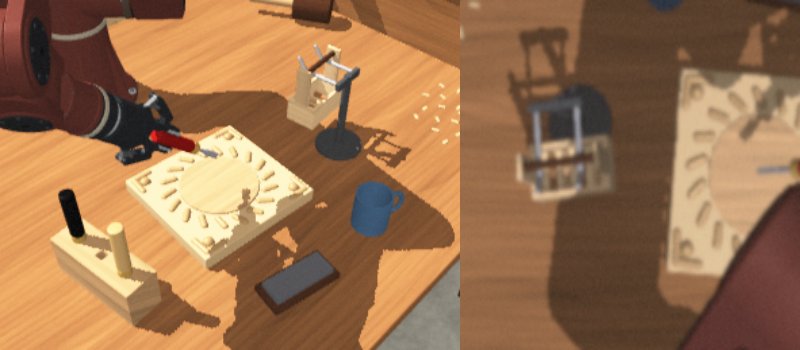

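The gouge is held leaning, with its tip at crop (217,157) in the scene view and (757,170) in the top view. The tote still hangs and the other tools are upright. I'll triangulate the tip and hand in if it's good.

Run:
```python
from h import *
t=tri((276,257.7),(250.4,196.6));print(t)
d=np.hypot(*(t[:2]-[.4958,-.0089]));h=t[2]-.036;print(d,h)
if d<.03 and .06<h<.115: print(order.sign_off())
```

```text
[ 0.49641763 -0.00683945  0.10792244]
0.0021511192128555344 0.0719224390581302
the job is handed in; nothing more can be done
None
```

The job is handed in: the tote hangs on both prongs with the hand clear, and the gouge is held at about 45° with its tip about 7 cm above the medallion and 2 mm off its middle by my triangulation; the sign-off gave no verdict.

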